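Find the complete pepper mill on the balance and clip it in its holder

TASK

The two pepper mills look alike, but only one still has its steel grinder inside and is heavier. Gently set one mill in each pan of the balance, let go and see which side drops; then take the mill from the pan that dropped and press it upright into the spring-clip holder until you feel it come up firmly against the stop inside (over 6 N, but never over 20 N on the stop), and let go. Leave the lighter mill standing in its pan, do not push the balance with the gripper, and leave the bowls, jar and scoop alone.

Things in the scene. Friction and masses are not known exactly. Their poses are not given: they have to be found in the camera images.
- mill_a: upright turned wooden pepper mill, 119 mm tall, round; origin at the centre of its underside, z up its axis. Foot 33 mm across widening to 40 mm at 12 mm up; 38 mm across from 48 to 86 mm; cap 40 mm across from 86 to 110 mm (grip it there, 96 mm up), 16 mm steel button on top. About 0.29 kg with the steel grinder, 0.07 kg without; which mill has it differs every time
- mill_b: pepper mill just like mill_a outside, same sizes and frame; it has the steel grinder when mill_a does not
- balance: fixed grey stand of the pivot balance, 130 x 100 mm foot; origin under its centre on the table, pivot 45 mm above it along its x axis; the 250 mm beam runs along its y axis, with a pan at each end
- beam (a joint): tilt of the beam, rad: 0 level, +0.12 = left pan up and right pan down on the stop, -0.12 the reverse. Stiff damped pivot (0.16 N m friction, up to 1 rad/s): the beam stays where it is left, the light mill alone does not move it, the heavy one tips it with or without the light one across from it, and it stays tipped when the heavy one is taken off
- pan_left (a point): centre of the floor of the pan at the balance's +y end, 125 mm from the pivot; round steel dish 62 mm across inside, rim 8 mm above its floor, 68 mm across outside; linkage keeps the pan level as the beam tips. z up; floor height 53 mm with the beam level, 15 mm more or less when tipped
- pan_right (a point): the same at the balance's -y end
- holder: fixed white spring-clip holder, block 130 x 90 x 40 mm with a 44 mm round hole in the middle and lugs 62 mm high at its +-x ends. Origin under its centre. Two sprung 16 mm steel bars along y, axes 50 mm above the base, 38 mm gap between them (in x), tops at 58 mm; a mill pushes them apart (6 to 7 N each), does not sink by its own weight and needs 3 to 9 N of push while it slides down
- mouth (a point): centre of the holder hole's mouth, 40 mm above the table, level with the block's top. In the hole is a hard rubber stop, 38 mm across, its face 16 to 34 mm below the mouth: the depth differs every time and is not reported, it must be felt. Pressed, it gives about 1 mm per 12 N. A mill is home once pressed down on it with 6 to 20 N, besides the clip's drag
- bowl_a: porcelain rice bowl, 116 mm across, 60 mm high, bystander; origin under its centre
- bowl_b: porcelain rice bowl, 116 mm across, 60 mm high, bystander; origin under its centre
- jar: closed glass jar with clip-on lid, 88 mm across, 111 mm high, bystander; origin under its centre
- scoop: white plastic rice scoop about 200 mm long lying on a round board, bystander; origin under its middle
Things that resemble listed ones, but are neither listed nor needed, are in the scene too. Leave any blue look-alike of the mill_a alone.

How it is judged:
By the outcome, as a careful person would: the job done as asked, in the order asked, and still so for the second after the job is handed in, with the robot touching nothing.
It also fails if it takes over 72 s, if anything falls off the work surface, if the arm or the gripper's body presses on something with over 40 N, if the wrist force passes 120 N, or if a joint passes its speed limit or range.

ROBOT

A 6-joint arm with a two-finger parallel gripper is mounted at the origin on the work surface. World frame = base frame: x ahead of the robot, y to its left, z up, the work surface at z = 0. Lengths are in m, angles in rad, forces in N, time in s.
With the tool pointing down it reaches from about 0.35 to 0.975 m from the base axis. Payload 7.1 kg.
Tool frame: the origin (TCP) lies between the finger pads; the fingertips stand 19 mm ahead of it and the grasp point (between the pads) is the TCP (bot.tip_reach is the z of the fingertips in the tool frame, in m); z points along the fingers, y is the line along which they close (so a half turn about z gives the same grasp; the last joint's range is limited). The gripper opens to 88 mm and grips with 3 to 60 N. Pads are 20 mm wide; open, the fingers measure 115 mm over their backs; the gripper's body (75 mm by 178 mm) begins 61 mm behind the grasp point.
Start: joints at [-0.019, 0.423, 1.63, -0, 1.089, -0.019], TCP at [0.625, 0, 0.242] pointing down, gripper open.
Joint ranges: [-3, 3], [-0.9, 2.11], [0.09, 2.58], [-1.31, 4.45], [0.11, 2.69], [-2.54, 2.54]. Speed limits (rad/s): [2.39, 2.39, 3.01, 3.14, 3.14, 3.14].

INTERFACE

Orientations are given as a unit quaternion [x, y, z, w].
In Python, from bench import bot, effector, solver, capture gives the robot as it stands. Calls block until the motion is done:
- bot.move_pose(position, orientation): joint-space move of the TCP to a pose.
- bot.move_straight(position, attitude=None, velocity=0.15, force_limit=None): straight line of the TCP; attitude=None keeps the orientation; velocity is the mean speed in m/s. With force_limit (N) it stops when the force on the tool has changed by that much, and returns True; else False.
- bot.move_joints(angles): joint-space move.
- effector.release() and effector.grasp(newtons=None): open the fingers fully, or close them until they stop; newtons is the grip in N (None keeps the last).
- bot.sleep(seconds).
- solver.inverse_kinematics(position, orientation): joint angles nearest the present ones, or None.
- capture(name): name is "scene" or "side" or "wrist"; returns a dict with "frame" (480x640x3 uint8, red, green, blue), "fx", "fy", "cx", "cy" (pixels), "dist_coeffs" ([k1, k2, p1, p2, k3] as OpenCV has them; the pictures are not rectified), "R" (3x3) and "t" (3): a world point X has camera coordinates R X + t. Camera axes: x right, y down, z forward; pixel columns grow to the right and rows downward; lengths in m; the calibration is good to about 2 mm. A picture is of the moment at which its call begins. There is no depth.
A pose or a line that the arm cannot do raises bot.MotionError and nothing moves.
- bot.close_job(): hands the job in; it is judged then, once.
Readings, each from a call of its own:
- bot.get_time_s(): time.
- bot.get_qpos(): joint angles.
- bot.get_dq(): joint speeds.
- bot.get_effort(): joint torques, N m.
- bot.get_tool_pos(): TCP position.
- bot.get_orientation(): TCP orientation.
- bot.get_force(): force on the tool from outside, world axes, zero at the start.
- bot.get_moment(): the same for the moment, N m.
- bot.get_opening(): opening from 0.0 (shut) to 1.0 (fully open).
- bot.get_finger_force(): force on a finger pad.
Only numpy, scipy, OpenCV 4.12 (cv2) and the standard library are available. Lean on these libraries where they do the work, as an engineer would, in place of code of your own. Each camera call takes 0.05 s, during which the arm holds its last target. There are 200 camera calls.

## Working session

There is one attempt and no reset: what is moved stays moved. The work goes in short steps, each a Python script; the robot and the scene stay as the last script left them, time stands still between calls to the robot, and variables do not carry over. Pictures are saved under pics/ and viewed, at most 10 in all, crops included, and the job is handed in when it is done.

```bash
mkdir -p pics; ls
python3 - <<'E'
from bench import bot,capture
import cv2,pickle
d={}
for n in("scene","side"):
    c=capture(n); d[n]=c; cv2.imwrite(f"pics/{n}0.png",c["frame"][:,:,::-1])
    print(n,c["fx"],c["cx"],c["cy"],c["dist_coeffs"],-c["R"].T@c["t"])
pickle.dump(d,open("d0.pkl","wb"))
E
```

```text
pics
scene 493.9164481382638 329.6567719404388 239.90760680242042 [-0.12060357  0.          0.          0.          0.        ] [1.33624546 0.3719824  0.91610654]
side 434.32811860069 318.81179085249056 233.3831171958017 [-0.05485449  0.          0.          0.          0.        ] [ 0.35783028 -0.57835144  0.75208392]
```

View pics/scene0.png

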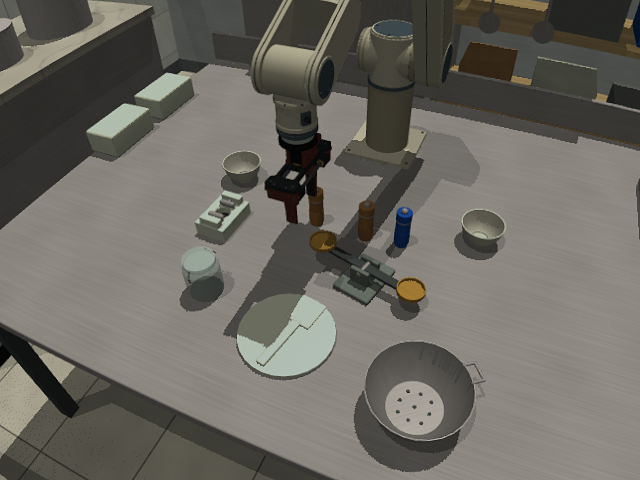

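View pics/side0.png

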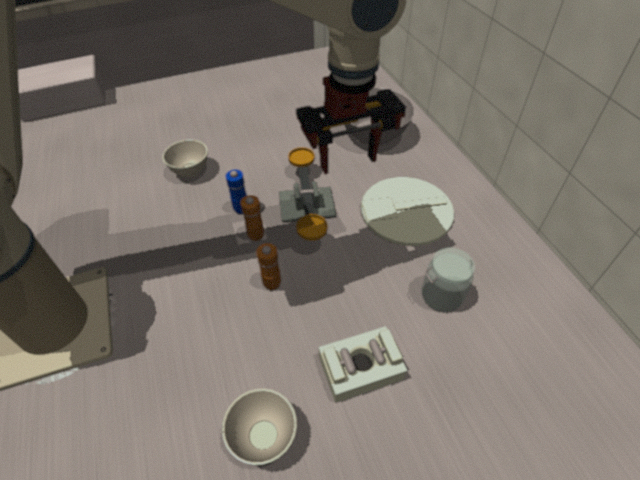

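The scene view shows the brown mills at (316,206) and (366,220), the blue decoy at (403,228), the pans at (322,241) and (411,290), and the holder at (223,217). In the side view the mills are at (270,266) and (253,218), the pans at (302,157) and (312,228), and the holder hole at (361,360). Next I'll measure with masks.

```bash
cat > h.py <<'E'
import numpy as np,cv2
def ray(c,uv):
    K=np.array([[c["fx"],0,c["cx"]],[0,c["fy"],c["cy"]],[0,0,1]])
    p=cv2.undistortPoints(np.array([[uv]],float),K,np.array(c["dist_coeffs"],float))[0,0]
    d=c["R"].T@np.array([p[0],p[1],1]); return -c["R"].T@c["t"],d/np.linalg.norm(d)
def onz(c,uv,z):
    o,d=ray(c,uv); return o+d*(z-o[2])/d[2]
def tri(rs):
    A=sum(np.eye(3)-np.outer(d,d) for o,d in rs); b=sum((np.eye(3)-np.outer(d,d))@o for o,d in rs)
    return np.linalg.solve(A,b)
def blobs(c,lo,hi,amin=40):
    hsv=cv2.cvtColor(c["frame"],cv2.COLOR_RGB2HSV)
    m=cv2.inRange(hsv,np.array(lo),np.array(hi)); m=cv2.morphologyEx(m,cv2.MORPH_CLOSE,np.ones((3,3)))
    n,l,s,ce=cv2.connectedComponentsWithStats(m)
    return [(s[i],ce[i],l==i) for i in range(1,n) if s[i][4]>=amin]
E
python3 - <<'E'
import pickle,numpy as np,cv2
from h import *
d=pickle.load(open("d0.pkl","rb"))
for n in d:
    c=d[n]; hsv=cv2.cvtColor(c["frame"],cv2.COLOR_RGB2HSV)
    pts={"scene":[(366,225),(316,212),(403,228),(411,292),(322,242),(215,225)],"side":[(270,275),(255,225),(302,157),(312,228),(385,375)]}[n]
    print(n,[hsv[v,u].tolist() for u,v in pts])
    for nm,lo,hi in(("brown",(4,120,40),(14,255,190)),("orange",(13,150,90),(24,255,255)),("white",(30,8,120),(95,60,255))):
        for s,ce,m in blobs(c,lo,hi,60): print(nm,s.tolist(),ce.round(1).tolist(),onz(c,ce,.06).round(3).tolist())
a=cv2.resize(d["scene"]["frame"][150:320,190:440],None,fx=3.2,fy=3.2,interpolation=2)[:540,:800]
cv2.imwrite("pics/c0.png",a[:,:,::-1])
a=cv2.resize(d["side"]["frame"][140:410,210:430],None,fx=2.2,fy=2.2,interpolation=2)
cv2.imwrite("pics/c1.png",a[:,:,::-1])
E
```

```text
scene [[16, 179, 54], [14, 170, 51], [109, 226, 53], [19, 173, 161], [19, 183, 81], [35, 37, 82]]
brown [358, 207, 13, 34, 167] [362.7, 228.5] [0.474, 0.088, 0.06]
orange [397, 278, 29, 22, 511] [410.7, 288.5] [0.617, 0.256, 0.06]
white [135, 73, 56, 28, 779] [162.2, 86.4] [0.027, -0.876, 0.06]
white [86, 103, 63, 36, 1014] [116.9, 120.3] [0.284, -0.876, 0.06]
white [195, 190, 54, 42, 662] [222.8, 210.4] [0.549, -0.278, 0.06]
white [462, 208, 44, 31, 192] [482.2, 227.6] [0.354, 0.369, 0.06]
white [181, 246, 38, 33, 850] [199.7, 260.4] [0.726, -0.234, 0.06]
white [237, 295, 99, 81, 4482] [294.1, 341.8] [0.844, 0.075, 0.06]
side [[13, 151, 66], [11, 182, 63], [19, 214, 173], [19, 212, 94], [46, 21, 202]]
brown [241, 196, 23, 45, 587] [252.7, 218.4] [0.438, 0.082, 0.06]
brown [257, 243, 23, 47, 677] [269.2, 266.3] [0.436, -0.056, 0.06]
orange [289, 148, 25, 17, 334] [301.0, 156.2] [0.605, 0.246, 0.06]
orange [300, 214, 25, 23, 330] [314.5, 226.2] [0.557, 0.012, 0.06]
white [361, 177, 93, 54, 2934] [406.1, 199.5] [0.778, 0.015, 0.06]
white [429, 247, 46, 36, 1236] [451.4, 265.3] [0.775, -0.183, 0.06]
white [318, 327, 90, 68, 2562] [361.4, 360.1] [0.527, -0.302, 0.06]
white [38, 368, 41, 16, 151] [57.3, 375.9] [0.034, -0.152, 0.06]
white [250, 421, 27, 28, 603] [262.8, 434.7] [0.338, -0.361, 0.06]
white [224, 438, 68, 28, 168] [258.7, 455.8] [0.324, -0.388, 0.06]
```

View pics/c0.png

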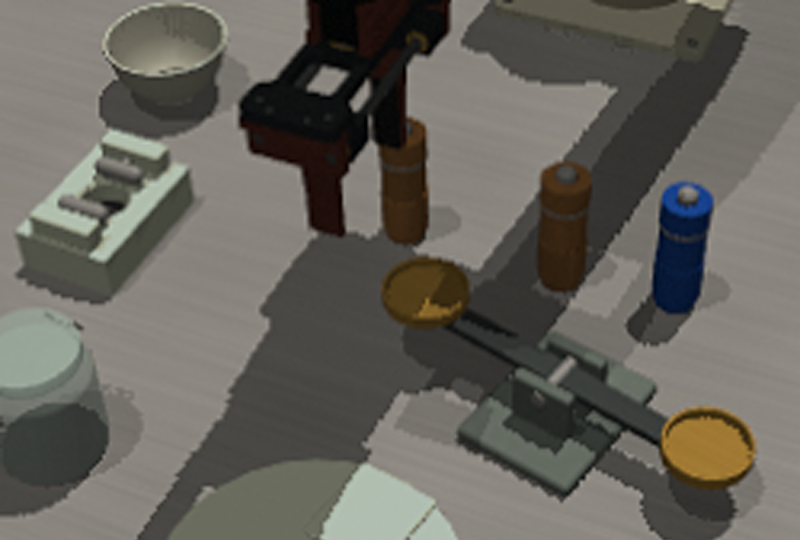

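View pics/c1.png

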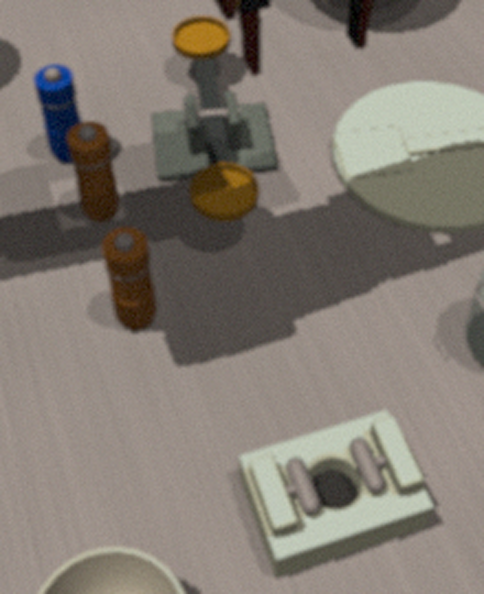

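Both mills stand clear of each other. The blue decoy is close to one of them, and the beam looks about level. I'll triangulate from hand-picked pixels and take wrist views from above.

Run:
```python
import pickle,numpy as np,cv2
from h import *
from bench import bot,capture
d=pickle.load(open("d0.pkl","rb")); S,T=d["scene"],d["side"]
a=lambda x,y:(190+x/3.2-.5,150+y/3.2-.5)
b=lambda x,y:(210+x/2.2-.5,140+y/2.2-.5)
for n,p,q in(("panL",(708,440),(201,37)),("panR",(426,290),(224,190)),("millB",(566,173),(88,131)),("hole",(107,203),(335,485)),("blue",(688,194),(53,75))):
    print(n,tri([ray(S,a(*p)),ray(T,b(*q))]).round(4))
print("millA",onz(T,b(125,240),.117).round(4))
q=bot.get_orientation(); print(q)
for i,p in enumerate([(.50,.09,.40),(.53,-.17,.40)]):
    bot.move_pose(p,q); bot.sleep(.2); c=capture("wrist"); d[f"w{i}"]=c
    print(bot.get_time_s(),bot.get_tool_pos(),-c["R"].T@c["t"])
    cv2.imwrite(f"pics/w{i}.png",c["frame"][:,:,::-1])
pickle.dump(d,open("d1.pkl","wb"))
```

```text
panL [0.6072 0.2537 0.0535]
panR [0.5509 0.0127 0.0618]
millB [0.4401 0.0843 0.1155]
hole [ 0.5339 -0.2917  0.0343]
blue [0.4266 0.1787 0.1138]
millA [ 0.436  -0.0573  0.117 ]
[ 7.07105228e-01  7.07108014e-01 -4.64987203e-04 -4.86619092e-04]
1.2333 [0.50027463 0.08952947 0.39866126] [0.49789678 0.17210698 0.54266847]
2.5083 [ 0.53020348 -0.16884099  0.40014159] [ 0.52718711 -0.08615849  0.54437764]
```

View pics/w0.png

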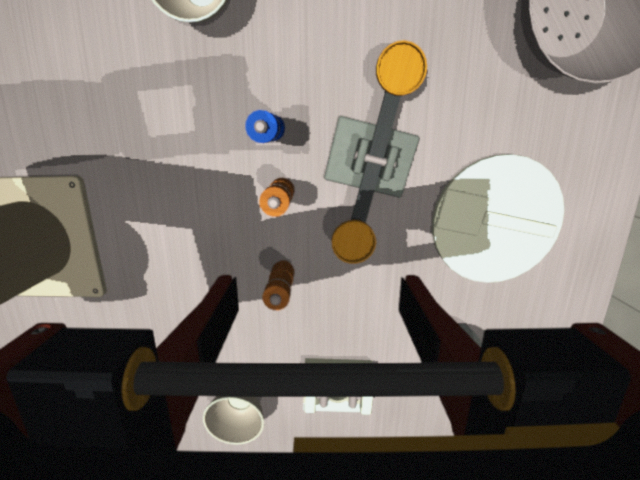

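View pics/w1.png

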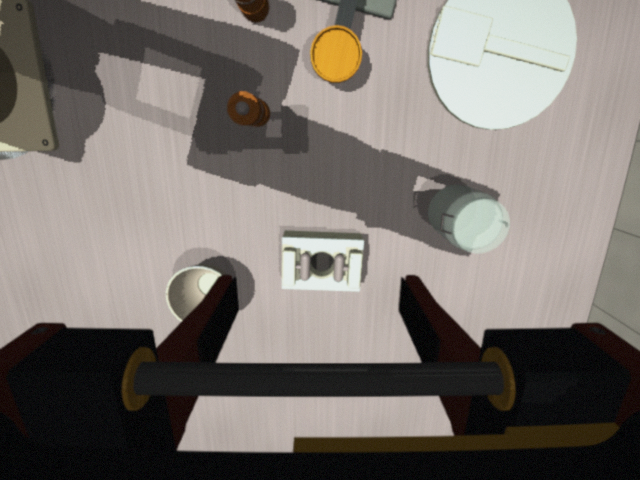

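In the first wrist view the left pan is at (402,69), the right pan at (353,241), and the mill tops at (274,201) and (275,298). In the second, the holder hole is at (321,263) and mill A's top at (243,107). I'll refine these with masks.

Run:
```python
import pickle,numpy as np,cv2
from h import *
d=pickle.load(open("d1.pkl","rb"))
def comp(c,m,uv,nm):
    n,l,s,ce=cv2.connectedComponentsWithStats(m)
    k=l[uv[1],uv[0]]
    if k==0:
        ds=[(np.hypot(*(ce[i]-uv)),i) for i in range(1,n) if s[i][4]>8]; k=min(ds)[1]
    cn=cv2.findContours((l==k).astype(np.uint8),0,1)[0][0]
    h=cv2.convexHull(cn); e=cv2.fitEllipse(h) if len(h)>4 else None
    return e,s[k].tolist()
for n,items in(("w0",[("panL",(402,69),.061),("panR",(353,241),.061),("millB",(272,200),.11),("millA",(275,298),.11)]),("w1",[("panR",(337,54),.061),("millA",(243,107),.11),("hole",(321,265),.04)])):
    c=d[n]; g=c["frame"]; hsv=cv2.cvtColor(g,cv2.COLOR_RGB2HSV)
    for nm,uv,z in items:
        if nm[:3]=="pan": m=cv2.inRange(hsv,(12,130,40),(26,255,255))
        elif nm=="hole":
            m=cv2.inRange(hsv,(0,0,0),(180,255,75)); w=np.zeros_like(m); w[235:290,285:360]=1; m*=w
        else:
            w=np.zeros(g.shape[:2],np.uint8); cv2.circle(w,uv,11,255,-1)
            m=cv2.inRange(hsv,(0,0,50),(180,110,255))&w
            z=.118
        e,s=comp(c,m,uv,nm)
        print(n,nm,s,e and np.round(np.r_[e[0],e[1]],1),e and onz(c,e[0],z).round(4))
r0,r1=d["w0"],d["w1"]
for u in((274,201),(275,298)): print(onz(r0,u,.118))
print(onz(r1,(240,107),.118))
# holder white outline
c=r1;hsv=cv2.cvtColor(c["frame"],cv2.COLOR_RGB2HSV)
m=cv2.inRange(hsv,(0,0,160),(180,45,255));w=np.zeros_like(m);w[225:295,275:370]=1
p=cv2.findNonZero(m*w); r=cv2.minAreaRect(p); print("holder",r,onz(c,r[0],.045))
cr=lambda n,x,y:cv2.resize(d[n]["frame"][y-30:y+30,x-40:x+40],(400,300),interpolation=2)
o=np.vstack([np.hstack([cr("w0",274,201),cr("w0",275,298)]),np.hstack([cr("w1",243,107),cr("w1",321,263)])])
cv2.imwrite("pics/c2.png",o[:,:,::-1])
```

```text
w0 panL [376, 41, 51, 55, 2198] [401.1  67.8  50.2  55.3] [0.6061 0.2546 0.061 ]
w0 panR [332, 219, 44, 44, 1505] [353.2 241.2  43.3  44.1] [0.5496 0.013  0.061 ]
w0 millB [268, 196, 12, 13, 121] [273.3 202.1  12.   12.2] [0.438  0.0853 0.118 ]
w0 millA [270, 294, 11, 11, 102] [275.  299.2  10.7  11.4] [ 0.4344 -0.0555  0.118 ]
w1 panR [310, 25, 52, 58, 2336] [335.8  53.5  51.6  57.3] [0.5499 0.0139 0.061 ]
w1 millA [235, 101, 14, 14, 151] [241.9 107.7  13.1  14.2] [ 0.4348 -0.0573  0.118 ]
w1 hole [310, 253, 24, 19, 333] [320.3 261.8  18.   24.1] [ 0.5307 -0.2879  0.04  ]
[0.43900138 0.08674304 0.118     ]
[ 0.43457595 -0.05358691  0.118     ]
[ 0.43250943 -0.05644291  0.118     ]
holder ((321.9999694824219, 259.5), (93.99998474121094, 68.99998474121094), -0.0) [ 0.53337619 -0.28184931  0.045     ]
```

View pics/c2.png

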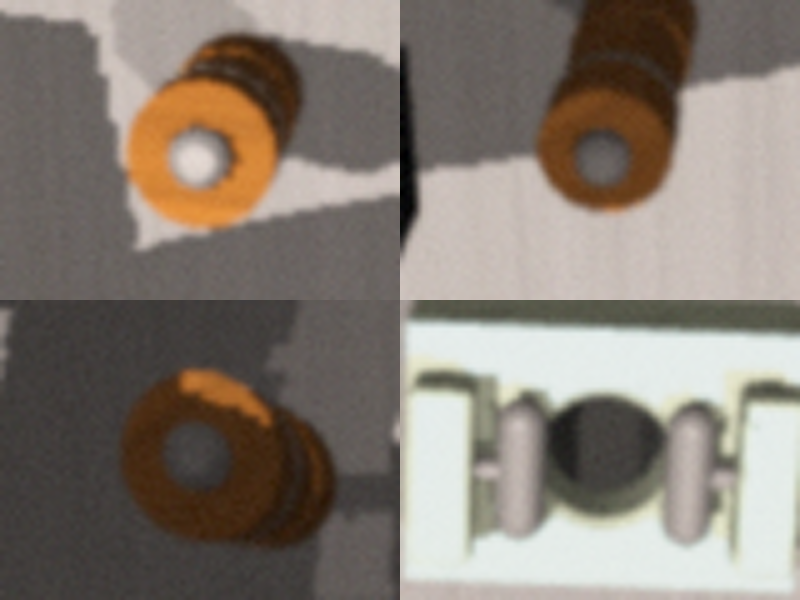

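```bash
cat >> h.py <<'E'
from bench import bot,effector,capture
Q=[2**-.5,2**-.5,0,0]
def pick(x,y,z,up=.25,N=30):
    bot.move_pose([x,y,up],Q); bot.move_straight([x,y,z],Q,.15); bot.sleep(.1)
    effector.grasp(N); f0=bot.get_force()
    bot.move_straight([x,y,up],Q,.15); bot.sleep(.3)
    print("open",bot.get_opening()*88,"f",f0,bot.get_force(),"t",bot.get_time_s())
def put(x,y,z,up=.27):
    bot.move_pose([x,y,up],Q); bot.move_straight([x,y,z+.025],Q,.15); bot.move_straight([x,y,z],Q,.04)
    bot.sleep(.4); print("at",bot.get_tool_pos(),bot.get_force())
    effector.release(); bot.sleep(.3); bot.move_straight([x,y,up],Q,.15)
    print("t",bot.get_time_s())
E
python3 - <<'E'
from h import *
import pickle
d=pickle.load(open("d1.pkl","rb"))
print(onz(d["w1"],(322,264),.04),onz(d["w1"],(321.6,267),.054))
bot.move_pose([.533,-.37,.27],Q); bot.sleep(.2)
c=capture("wrist"); d["w2"]=c; pickle.dump(d,open("d1.pkl","wb"))
print(-c["R"].T@c["t"])
cv2.imwrite("pics/w2.png",c["frame"][:,:,::-1])
pick(.4346,-.0565,.096)
E
```

```text
[ 0.53348004 -0.29169284  0.04      ] [ 0.53269528 -0.29113806  0.054     ]
[ 0.53044629 -0.28628377  0.41562288]
open 39.74620060189407 f [ 0.63737017 -0.8323367  -0.33535058] [ 0.17606811  0.18911797 -0.74229228] t 8.5083
```

View pics/w2.png

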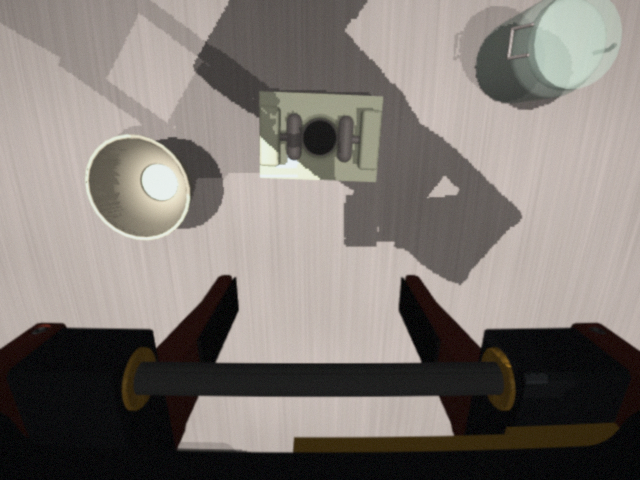

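The picture shows the holder hole at (320,137) with the bars either side of it at x=294 and 345, and mill A's lift reading says it is the light one. I'll set it in the right pan and refine the hole position.

Run:
```python
from h import *
import pickle
d=pickle.load(open("d1.pkl","rb")); c=d["w2"]
g=cv2.cvtColor(c["frame"],cv2.COLOR_RGB2GRAY)
m=(g<40).astype(np.uint8); n,l,s,ce=cv2.connectedComponentsWithStats(m); k=l[137,320]
print(s[k],ce[k],onz(c,ce[k],.04))
hs=c["frame"].astype(int); 
m=((g>105)&(hs[...,1]>=hs[...,0]+1)).astype(np.uint8)*0
hsv=cv2.cvtColor(c["frame"],cv2.COLOR_RGB2HSV)
print("row",g[137,280:362:2].tolist()); print("col",g[105:170:2,320].tolist())
put(.5498,.0135,.1505)
bot.move_pose([.438,.085,.25],Q)
for nm in("side","scene"):
    e=capture(nm); d[nm+"1"]=e
    for s_,ce_,mm in blobs(e,(12,130,40),(26,255,255),150): print(nm,s_,ce_)
pickle.dump(d,open("d1.pkl","wb"))
a=cv2.resize(d["side1"]["frame"][130:280,220:370],(400,400)); b=cv2.resize(d["scene1"]["frame"][180:330,290:440],(400,400))
cv2.imwrite("pics/c3.png",np.hstack([a,b])[:,:,::-1])
```

```text
[303 121  33  34 848] [319.17570755 137.23231132] [ 0.53241052 -0.29171904  0.04      ]
row [66, 66, 67, 70, 58, 59, 66, 69, 63, 61, 52, 54, 25, 22, 18, 21, 28, 28, 22, 23, 25, 23, 25, 27, 24, 28, 23, 26, 49, 57, 72, 85, 100, 104, 99, 86, 84, 85, 87, 76, 79]
col [156, 155, 159, 157, 147, 125, 92, 63, 34, 27, 27, 19, 27, 26, 22, 24, 25, 27, 24, 28, 27, 24, 23, 21, 25, 63, 82, 100, 107, 106, 109, 104, 108]
at [0.54983168 0.01350969 0.15059585] [-0.41809374 -0.4025187   0.02123937]
t 13.2083
side [289 147  25  19 381] [301.07611549 155.56955381]
side [ 297  186   30   56 1081] [311.03607771 217.57724329]
side [241 196  23  44 592] [252.51689189 218.24662162]
scene [ 458   42   59   39 1592] [488.43781407  60.66017588]
scene [358 200  17  41 509] [365.68762279 220.61100196]
scene [309 204  27  50 860] [322.34418605 232.07906977]
scene [396 276  30  26 608] [410.73355263 288.30921053]
```

View pics/c3.png

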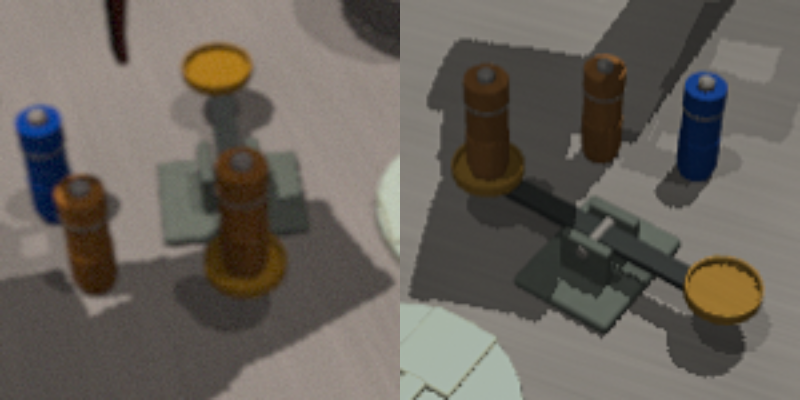

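Mill A stands in the right pan and the beam hasn't moved: the empty left pan is still at (301,156) in the side view. Mill B goes in the left pan.

Run:
```python
from h import *
import pickle
pick(.4383,.0853,.096)
put(.6065,.254,.1503)
bot.move_pose([.606,.19,.33],Q); bot.sleep(.2)
D={n:capture(n) for n in("side","wrist","scene")}
pickle.dump(D,open("d2.pkl","wb"))
for nm in D:
    for s_,ce_,mm in blobs(D[nm],(8,110,40),(26,255,255),150): print(nm,s_,ce_)
a=cv2.resize(D["side"]["frame"][110:260,220:370],(400,400)); b=cv2.resize(D["scene"]["frame"][180:330,290:440],(400,400))
w=cv2.resize(D["wrist"]["frame"][:270,180:535],(266,200)); w2=np.zeros((200,800,3),np.uint8); w2[:,:266]=w
cv2.imwrite("pics/c4.png",np.vstack([np.hstack([a,b]),w2])[:,:,::-1])
print(bot.get_time_s())
```

```text
open 39.6216060988741 f [0.47502382 0.17015068 0.43867074] [ 0.18092064  0.02797973 -3.00257335] t 17.7167
at [0.60653113 0.25402363 0.15043191] [ 0.30455598  0.17895087 -2.75719127]
t 22.7583
side [289 122  25  48 767] [300.10691004 148.8696219 ]
side [ 296  179   32   58 1191] [310.86565911 211.71032746]
wrist [ 296  120   54   57 2186] [322.92177493 146.62031107]
wrist [ 256  304   49   59 2156] [279.09276438 332.66651206]
wrist [ 121  347   34   64 1027] [134.56085686 378.96592016]
wrist [ 482  347   34   64 1016] [501.88287402 378.89370079]
wrist [ 294  423  325   30 5328] [467.74624625 439.96133634]
scene [460   0  31  27 572] [473.57517483  11.09265734]
scene [ 493    0   55   36 1444] [519.31786704  14.89542936]
scene [ 552   19   88   40 1210] [604.39421488  41.75041322]
scene [ 450   41   81   44 1766] [489.91166478  61.96772367]
scene [437 100 203  47 267] [540.58426966 122.4082397 ]
scene [309 200  28  50 886] [322.503386   227.92099323]
scene [ 395  253   30   53 1008] [411.09623016 282.37698413]
23.55
```

View pics/c4.png

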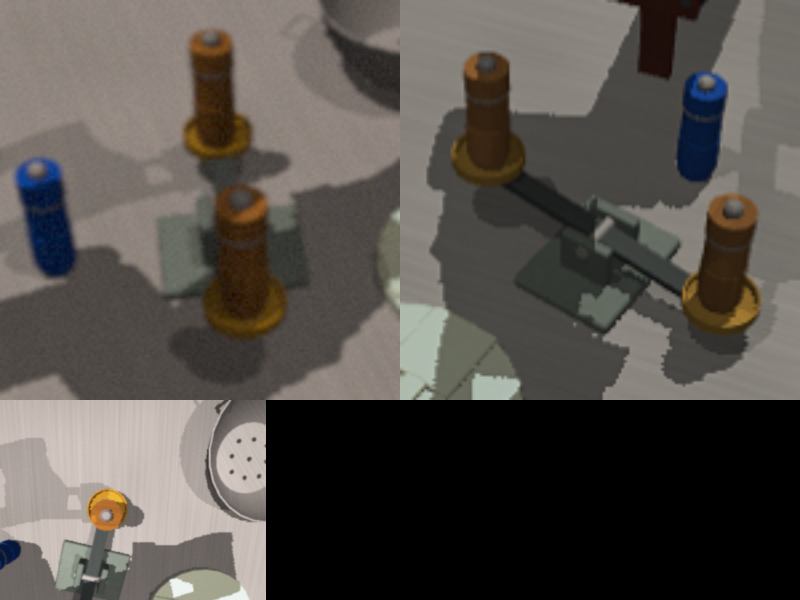

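The left pan dropped, so mill B is the heavy one (−3.0 N on the lift against −0.7 N for A). I'll measure its top and take it to the holder, stopping just above the clip.

Run:
```python
from h import *
import pickle
D=pickle.load(open("d2.pkl","rb"))
c=D["wrist"]; hsv=cv2.cvtColor(c["frame"],cv2.COLOR_RGB2HSV)
w=np.zeros((480,640),np.uint8); cv2.circle(w,(322,154),12,255,-1)
m=cv2.inRange(hsv,(0,0,50),(180,110,255))&w
mm=cv2.moments(m,True); uv=(mm["m10"]/mm["m00"],mm["m01"]/mm["m00"])
P=tri([ray(c,uv),ray(D["side"],(299.1,124.2)),ray(D["scene"],(414.9,257.6))]); print(uv,mm["m00"],P)
p=onz(c,uv,.156); print(p)
if abs(P[2]-.156)<.007 and np.hypot(p[0]-.6065,p[1]-.254)<.012:
    pick(p[0],p[1],.135,.27,60)
    bot.move_pose([.533,-.2917,.24],Q)
    bot.move_straight([.533,-.2917,.096+.066],Q,.15); bot.sleep(.4)
    print(bot.get_tool_pos(),bot.get_force(),bot.get_opening()*88,bot.get_time_s())
```

```text
(321.37606837606836, 155.36752136752136) 234.0 [0.60623798 0.25230284 0.150397  ]
[0.60500047 0.25266316 0.156     ]
open 39.349944234267184 f [ 0.29252374 -0.38570271 -0.49577589] [ 0.12201085 -0.41670237 -3.89278875] t 27.3083
[ 0.53317193 -0.29183839  0.16253257] [ 0.02773142  0.11880989 -3.18950944] 39.106315767521615 30.3583
```

Run:
```python
from h import *
b=np.mean([bot.get_force() for _ in range(3)],0); print("base",b)
x,y=.533,-.2917
hit=bot.move_straight([x,y,.130],Q,.025,force_limit=13)
f=np.array(bot.get_force())-b; print(hit,bot.get_tool_pos(),f.round(2),bot.get_time_s())
if not hit:
    z=.130; L=[]; 
    while z>.096:
        st=.0005 if not L or L[-1]<np.median(L[-9:])+2 else .00025
        z-=st; bot.move_straight([x,y,z],Q,.01)
        f=np.array(bot.get_force())-b; L.append(f[2])
        drag=np.median(L[:-3][-12:]) if len(L)>6 else None
        print(round(z*1e3,2),f.round(1).tolist(),end=" ")
        if f[2]>14 or (drag and f[2]>drag+7): break
        if bot.get_time_s()>55: break
    print("\n",drag,bot.get_tool_pos(),bot.get_time_s(),bot.get_opening()*88)
```

```text
base [ 0.02773142  0.11880989 -3.18950944]
False [ 0.53316872 -0.29186225  0.13025383] [ 1.7  -1.15  6.94] 31.7917
129.5 [-0.2, -1.0, 7.0] 129.0 [0.9, -0.4, 6.2] 128.5 [1.4, 0.0, 5.5] 128.0 [1.2, -0.6, 5.5] 127.5 [0.5, -1.3, 4.8] 127.0 [0.6, -0.4, 6.0] 126.5 [1.6, -0.7, 4.4] 126.0 [1.2, -0.2, 4.9] 125.5 [1.4, -0.5, 5.6] 125.0 [1.0, -0.4, 5.8] 124.5 [0.5, 0.1, 4.4] 124.0 [1.2, -0.8, 4.8] 123.5 [2.1, 0.8, 4.0] 123.0 [2.6, -0.6, 3.9] 122.5 [1.7, 0.1, 4.4] 122.0 [1.7, -0.7, 3.2] 121.5 [1.8, -0.0, 4.8] 121.0 [1.5, -1.2, 4.7] 120.5 [3.0, 0.5, 4.8] 120.0 [3.0, -0.3, 5.1] 119.5 [2.1, -0.4, 3.7] 119.0 [3.0, -0.2, 3.6] 118.5 [2.2, -0.0, 3.9] 118.0 [2.0, -0.3, 5.9] 117.5 [1.5, 0.2, 8.6] 117.25 [0.7, 0.7, 9.9] 117.0 [1.8, 0.3, 12.0] 
 4.199158834180267 [ 0.53318357 -0.29184818  0.11771869] 38.5417 39.16718140232554
```

The drag was 4.2 N and the force is now climbing steadily, so this is the stop. I'll press on to about 12 N on the stop and let go.

Run:
```python
from h import *
z=.117; x,y=.533,-.2917; g=lambda:np.mean([bot.get_force()[2] for _ in range(1)])+3.19
for _ in range(6):
    z-=.0002; bot.move_straight([x,y,z],Q,.01); f=g(); print(round(f,1),end=" ")
    if f>15: break
bot.sleep(.2); print("hold",g()); effector.release(); bot.sleep(.4)
bot.move_straight([x,y,.25],Q,.15); bot.move_pose([.46,-.22,.36],Q); bot.sleep(.2)
import pickle
D={n:capture(n) for n in("side","wrist","scene")}; pickle.dump(D,open("d3.pkl","wb"))
for nm in("side","scene"):
    for s,ce,m in blobs(D[nm],(8,110,30),(26,255,255),150): print(nm,s,ce)
c=D["side"]; R,t=c["R"],c["t"]
print(bot.get_time_s(),bot.get_force())
K=np.array([[c["fx"],0,c["cx"]],[0,c["fy"],c["cy"]],[0,0,1]])
for X in((.533,-.2917,.140),(.533,-.2917,.045)): print(cv2.projectPoints(np.array([X]),cv2.Rodrigues(R)[0],t,K,np.array(c["dist_coeffs"],float))[0].ravel())
```

```text
13.6 13.6 14.1 15.1 hold 16.032030325054446
side [ 248  106   97   65 1832] [288.61735808 146.42139738]
side [334 169  12  40 188] [340.02659574 186.45212766]
side [247 170  59  19 166] [272.13855422 179.31927711]
side [ 296  184   31   53 1101] [310.9400545  212.98365123]
side [224 194  19  17 175] [234.78285714 201.14285714]
side [351 323  27  47 897] [363.26532887 346.24972129]
scene [454   0  37  27 757] [469.9326288   10.94715984]
scene [ 494    0   54   36 1446] [519.40179806  14.88934993]
scene [ 552   19   88   40 1217] [604.3147083   41.74363188]
scene [ 451   41   81   44 1773] [489.88381275  61.97461929]
scene [437 100 203  47 280] [539.56071429 122.17142857]
scene [209 181  21  36 436] [219.47018349 198.30045872]
scene [309 199  28  51 914] [322.62582057 227.08752735]
scene [395 280  30  26 610] [409.72295082 292.21639344]
43.0667 [-1.06269184 -0.55874661  0.54191788]
[365.38594705 330.90973616]
[361.57020024 357.41233561]
```

The masks show mill B upright in the holder, at (363,346) in the side view. Mill A is still in its pan and the balance is still tipped. The peak force on the stop was about 12 N, so I'll hand it in.

```bash
python3 -c "
from bench import bot
print(bot.close_job())"
```

```text
the job is handed in; nothing more can be done
None
```

I handed the job in at about 43 s: mill_b tipped the left pan and is pressed upright in the holder with about 12 N on the stop, and the lighter mill_a still stands in the right pan.

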